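# Rotate the retained sample behind the reagent bottles

## Task

The red-lidded sample jar is due for weighing but stands boxed in behind two reagent bottles: first set both bottles on the pale blue mat at the side, then put the red-lidded jar in the middle of the balance pan, and then put the new white-lidded jar from the mat in the middle of the yellow pad that has come free. Last, put each bottle back in the middle of the pad of its own cap colour. Keep everything upright, set things down rather than dropping them, and leave the glass beaker where it is.

Things in the scene. Friction and masses are not known exactly. Their poses are not given: they have to be found in the camera images.
- bottle_blue: blue-capped white plastic reagent bottle, closed, upright, at the start on the pad of its own colour. Round body 56 mm across up to 88 mm, then a shoulder narrowing to the neck at 100 mm; blue screw cap 39 mm across from 107 to 135 mm (its top), blue band on the label. About 280 g. Easiest gripped by the cap. Origin: centre of the underside; z up.
- bottle_green: green-capped white plastic reagent bottle, closed, upright, at the start on the pad of its own colour. Round body 56 mm across up to 88 mm, then a shoulder narrowing to the neck at 100 mm; green screw cap 39 mm across from 107 to 135 mm (its top), green band on the label. About 280 g. Easiest gripped by the cap. Origin: centre of the underside; z up.
- jar_red: Small sample jar, tan body, red lid, at the start on the yellow pad at the back of the tray, about 64 mm from the axis of either bottle, which leaves no room for a gripper until both bottles are away. Body 42 mm across up to 36 mm, lid 45 mm across from 36 to 50 mm (top). About 80 g. Origin: centre of the underside; z up.
- jar_white: Small sample jar, tan body, white lid, the new sample, at the start on the far part of the pale blue mat. Body 42 mm across up to 36 mm, lid 45 mm across from 36 to 50 mm (top). About 80 g. Origin: centre of the underside; z up.
- pad_blue: Flat blue round pad, 72 mm across, 3 mm thick, fixed in the near part of a grey spill tray: place of the blue-capped bottle. Blue and green pads lie side by side, 80 mm apart, either one on the left. Origin: centre of its underside, 4 mm above the bench; x is the tray's x (away from the robot, give or take some yaw).
- pad_green: Flat green round pad, 72 mm across, 3 mm thick, fixed in the near part of the grey spill tray, beside the blue one: place of the green-capped bottle. Origin: centre of its underside, 4 mm above the bench; x is the tray's x (away from the robot, give or take some yaw).
- pad_jar: Flat yellow round pad, 55 mm across, 3 mm thick, fixed in the far part of the grey tray (170 by 200 mm outside, rim 22 mm high): the jar's place, 50 mm behind the middle between the blue and green pads, 55 mm from the tray's far edge. Origin: centre of its underside, 4 mm above the bench; x is the tray's x (away from the robot, give or take some yaw).
- balance: Fixed cream top-loading balance, left or right of the tray. Round aluminium pan 110 mm across, flat top 48 mm above the bench. Housing 160 mm wide (y), from 125 mm in front (-x) of the pan's centre to 75 mm behind it, 34 mm high (dark display panel in front 38 mm). Origin: on the bench under the pan's centre; -x is its front.
- mat: Fixed pale blue flat set-down mat, 240 (x) by 170 (y) by 3 mm thick, on the other side of the tray from the balance. Origin: centre of its underside. The white-lidded jar stands 55 to 85 mm from the centre towards +x, within 45 mm of the middle line; the rest is free. A flat grey timer (16 mm high) lies on the bench beyond the +x edge.
- beaker: Empty glass beaker, 68 mm across, 92 mm high, standing on the bench 125 to 150 mm behind (+x of) the balance pan's centre. To be left alone. Origin: centre of its underside.
Mind the look-alikes: they are no part of the job. What is shaped like the bottle_green but black is not meant. Of the things that look like the pad_green, take the one that is farthest from the robot's base at the start.

How it is judged:
By the outcome, as a careful person would: the job done as asked, in the order asked, and still so for the second after the job is handed in, with the robot touching nothing.
It also fails if it takes over 115 s, if anything falls off the work surface, if the arm or the gripper's body presses on something with over 40 N, if the wrist force passes 120 N, or if a joint passes its speed limit or range.

## Robot

A 7-joint arm with a two-finger parallel gripper is mounted at the origin on the work surface. World frame = base frame: x ahead of the robot, y to its left, z up, the work surface at z = 0. Lengths are in m, angles in rad, forces in N, time in s.
With the tool pointing down it reaches from about 0.425 to 0.925 m from the base axis. Payload 6.8 kg.
Tool frame: the origin (TCP) lies at the very end of the fingers, on their centre line; the grasp point (between the pads) lies 19 mm behind it; z points along the fingers, y is the line along which they close (so a half turn about z gives the same grasp; the last joint's range is limited). The gripper opens to 85 mm and grips with 20 to 120 N. Pads are 22 mm wide; open, the fingers measure 114 mm over their backs; the gripper's body (76 mm by 85 mm) begins 54 mm behind the grasp point. The pads swing forward as they close: fully open they stand 13 mm farther back than shut.
Start: joints at [-1.325, 0.477, 0.022, 1.555, -0.011, 1.109, -0.083], TCP at [0.234, 0.633, 0.231] pointing down, gripper open.
Joint ranges: [-2.96, 2.96], [-0.34, 2.1], [-1.41, 1.46], [0.24, 2.44], [-1.37, 4.51], [0.17, 1.92], [-2.96, 2.96]. Speed limits (rad/s): [2.39, 2.39, 3.14, 3.14, 3.14, 3.14, 3.14].

## Interface

Orientations are given as a unit quaternion [w, x, y, z].
In Python, from station import bot gives the robot as it stands. The module is installed in compiled form; this text tells all that it offers.
- The arm moves only by the shell command python3 -m jog 'ROWS' [OPENING] [FORCE]. ROWS is JSON, a list of rows, each a list of 4 numbers: the shift along the tool's x, y, z in cm, then the turn about the tool's z in rad. In form: [[x, y, z, spin], ...]. A call has 1 to 20 rows; each row is the pose to reach, as a shift and turn from the pose commanded when the call began, along the tool's axes at that moment; what a row does not reach only later rows make up. A row lasts 1/12 s, in which the tool goes at most 41.7 mm and 7.16 degrees, less where a joint would pass 70% of its speed; a pose out of reach is approached as far as the arm can. A call with a gripper value outside its range is refused whole. OPENING is the closure, from -1 (fully open) to 1 (shut), set as the call begins (- or left out, the last holds). The fingers move at their own pace and stop on an object; FORCE is the grip in N (left out, the last holds). Time passes only in rows, so rows that repeat a pose let the fingers close. It gives the time, the measured TCP pose, the force, the opening and the grip force at its end, in the units of the state.
- bot.get_obs(): the state, without advancing time (a new reading comes with each control period).
- bot.read_camera(name): name is "scene" or "top" or "wrist"; returns a dict with "pixels" (480x640x3 uint8, red, green, blue), "depth" (480x640 float32, m along the optical axis (not along the pixel's ray), 0 where there is no reading), "fovy" (degrees; the focal length in pixels is half the picture's height over the tangent of half this angle, whatever the lens; pixels are square), "cx", "cy" (the principal point, pixels), "pose" (4x4, takes a point from camera to world coordinates). Camera axes: x right, y down, z forward; pixel columns grow to the right and rows downward; lengths in m; the calibration is good to about 2 mm. A picture is of the moment at which its call begins.
- bot.hand_in(): hands the job in; it is judged then, once.
The state is a dict: "t": time; "q": joint angles; "joint_vel": joint speeds; "joint_torque": joint torques, N m; "eef_pos": TCP position; "tool_rot": TCP orientation; "contact_force": force on the tool from outside, world axes, zero at the start; "torque": the same for the moment, N m; "gripper_width": opening from 0.0 (shut) to 1.0 (fully open); "grasp_force": force on a finger pad.
Only numpy, scipy, OpenCV 4.12 (cv2) and the standard library are available. Lean on these libraries where they do the work, as an engineer would, in place of code of your own. Each camera call takes 0.05 s, during which the arm holds its last target. There are 200 camera calls.

## Working session

There is one attempt and no reset: what is moved stays moved. The work goes in short steps, Python scripts to look and compute and a shell command to move; the robot and the scene stay as the last step left them, time stands still between calls to the robot, and variables do not carry over. Pictures are saved under pics/ and viewed, at most 14 in all, crops included, and the job is handed in when it is done.

```bash
ls; mkdir -p pics; cat > h.py <<'E'
import numpy as np, cv2
from station import bot
def cam(n,save=None):
    c=bot.read_camera(n)
    c['f']=240/np.tan(np.radians(c['fovy'])/2)
    if save: cv2.imwrite('pics/'+save,c['pixels'][:,:,::-1])
    return c
def onplane(c,u,v,z):
    d=c['pose'][:3,:3]@np.array([(u-c['cx'])/c['f'],(v-c['cy'])/c['f'],1]); o=c['pose'][:3,3]
    return o+d*(z-o[2])/d[2]
def cloud(c):
    v,u=np.mgrid[:480,:640]; d=c['depth']
    p=np.stack([(u-c['cx'])/c['f']*d,(v-c['cy'])/c['f']*d,d],-1)
    w=p@c['pose'][:3,:3].T+c['pose'][:3,3]; w[d==0]=np.nan
    return w
E
python3 - <<'E'
from h import *
for n in('scene','top'):
    c=cam(n,n+'0.png'); print(n,c['pose'].round(3).tolist(),c['fovy'],c['cx'],c['cy'])
    np.savez(n+'0.npz',**{k:c[k] for k in c})
print(bot.get_obs())
E
```

```text
pics
scene [[-0.736, 0.526, -0.427, 0.852], [0.677, 0.572, -0.462, 0.337], [0.001, -0.629, -0.777, 0.605], [0.0, 0.0, 0.0, 1.0]] 57.39153345242316 323.4936484474195 239.21616514075185
top [[-0.021, -0.994, 0.106, 0.435], [-1.0, 0.02, -0.004, -0.011], [0.002, -0.106, -0.994, 0.8], [0.0, 0.0, 0.0, 1.0]] 53.31796699124816 317.3734188381613 245.11838380587244
{'t': 0.1, 'q': array([-1.32509256,  0.47770655,  0.02235843,  1.55636306, -0.01150586,
        1.10930281, -0.0831343 ]), 'joint_vel': array([-1.48006807e-03, -1.26008918e-03, -1.28881827e-03, -2.79085012e-03,
        6.11681454e-05, -9.01441136e-04,  3.45068179e-05]), 'joint_torque': array([ 4.22593599e-03, -5.97763789e+01,  1.61361180e+00, -2.81952453e+01,
        1.28676192e-02,  5.00307462e-03,  2.39227074e-05]), 'eef_pos': array([0.23369747, 0.63267738, 0.23042612]), 'tool_rot': array([-8.48991449e-05,  1.75995860e-01,  9.84390560e-01, -8.21326853e-04]), 'contact_force': array([-0.13820625, -0.88760888,  0.29306817]), 'torque': array([-0.01990408,  0.01974049,  0.01253109]), 'grasp_force': 0.0, 'gripper_width': 0.9973008882830955}
```

View pics/scene0.png

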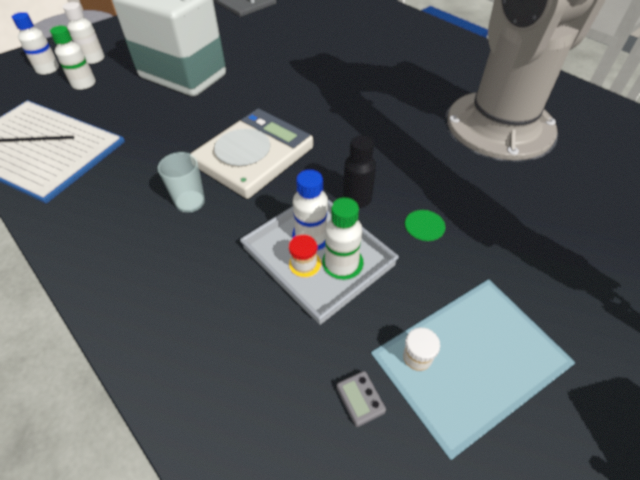

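View pics/top0.png

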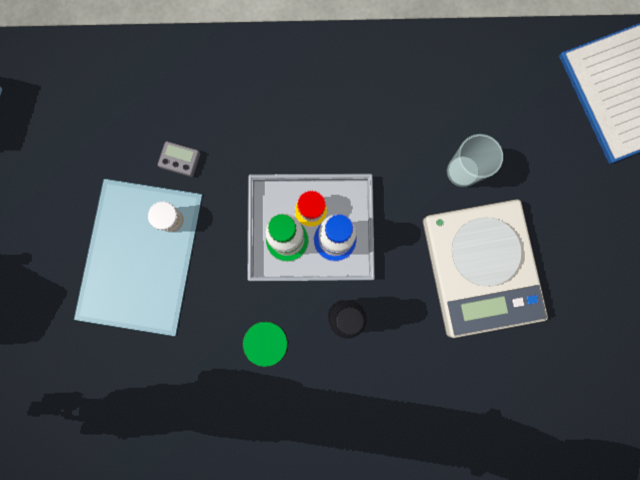

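The scene view shows the tray with the blue (310,185), green (345,215) and red (303,247) lids, and the white jar at (422,345) on the mat. In the top view the mat is on the left (+y), with the white lid at (165,216). The green cap is at (282,228), blue at (339,228) and red at (311,205). The pan is at (487,251), the beaker at (475,160), the black bottle at (347,319) and the decoy green disc at (265,344).

```bash
cat > m.py <<'E'
from h import *
from scipy.optimize import least_squares
C={n:dict(np.load(n+'0.npz')) for n in('scene','top')}
def hsv(c): return cv2.cvtColor(c['pixels'],cv2.COLOR_RGB2HSV)
R={'red':[((0,150,90),(8,255,255)),((172,150,90),(180,255,255))],'green':[((50,150,40),(80,255,255))],'blue':[((108,170,60),(125,255,255))],
'yellow':[((18,150,120),(32,255,255))],'mat':[((88,35,120),(105,120,255))],'white':[((0,0,190),(30,45,255))]}
def mask(c,k): 
    h=hsv(c); m=0
    for a,b in R[k]: m=m|cv2.inRange(h,a,b)
    return m
if __name__=='__main__':
    for n,c in C.items():
        W=cloud(c); print(n,'depth valid',(c['depth']>0).mean())
        for k in R:
            num,l,s,ce=cv2.connectedComponentsWithStats(mask(c,k))
            for i in range(1,num):
                if s[i,4]<60: continue
                P=W[l==i]; P=P[~np.isnan(P[:,0])]
                zt=np.percentile(P[:,2],95); T=P[P[:,2]>zt-.004]
                lo,hi=T.min(0),T.max(0)
                if abs(T[:,1].mean())>.45 or T[:,0].mean()>.8: continue
                print(n,k,s[i].tolist(),ce[i].round(1),'z95',zt.round(4),'top c',T[:,:2].mean(0).round(4),'mid',((lo+hi)/2)[:2].round(4),'ext',(hi-lo)[:2].round(3))
E
python3 m.py
```

```text
scene depth valid 0.9960579427083334
scene red [289, 235, 28, 25, 562] [302.6 247.2] z95 0.0574 top c [ 0.5837 -0.0026] mid [ 0.5837 -0.0029] ext [0.044 0.043]
scene green [332, 197, 27, 30, 675] [344.7 211.5] z95 0.1423 top c [0.535  0.0386] mid [0.5341 0.0384] ext [0.039 0.04 ]
scene green [404, 210, 42, 31, 1001] [424.7 224.9] z95 0.0037 top c [0.3624 0.078 ] mid [0.3602 0.0768] ext [0.074 0.075]
scene green [323, 257, 40, 22, 149] [346.8 270.6] z95 0.0075 top c [0.5393 0.056 ] mid [0.5342 0.0418] ext [0.064 0.06 ]
scene blue [296, 169, 28, 29, 637] [309.4 182.7] z95 0.1421 top c [ 0.5327 -0.0413] mid [ 0.5317 -0.0419] ext [0.037 0.039]
scene yellow [290, 258, 31, 19, 152] [306.9 269.8] z95 0.0081 top c [0.5871 0.0101] mid [0.5819 0.0019] ext [0.05  0.042]
scene mat [372, 280, 203, 180, 17555] [474.8 366.6] z95 0.004 top c [0.5172 0.2962] mid [0.5102 0.2869] ext [0.268 0.209]
scene white [192, 122, 120, 75, 2674] [251.9 161.4] z95 0.0346 top c [ 0.5129 -0.2589] mid [ 0.4769 -0.2785] ext [0.212 0.176]
scene white [510, 128, 31, 27, 263] [523.2 139.9] z95 0.0334 top c [0.055  0.0575
[... 1559 characters left out ...]
 13758] [136.5 259.7] z95 0.0042 top c [0.5013 0.288 ] mid [0.5079 0.2853] ext [0.263 0.207]
top white [424, 201, 115, 136, 4866] [473.  253.7] z95 0.0353 top c [ 0.5016 -0.2717] mid [ 0.4754 -0.2799] ext [0.215 0.174]
top white [149, 202, 28, 27, 582] [161.9 215.2] z95 0.0538 top c [0.5674 0.231 ] mid [0.5679 0.2302] ext [0.042 0.043]
top white [320, 216, 26, 35, 234] [329.3 240. ] z95 0.1038 top c [ 0.5167 -0.0334] mid [ 0.5235 -0.0379] ext [0.035 0.034]
top white [265, 228, 27, 22, 166] [276.8 242.7] z95 0.1037 top c [0.5132 0.0411] mid [0.5183 0.0423] ext [0.021 0.032]
top white [513, 298, 11, 9, 73] [517.9 301.8] z95 0.0403 top c [ 0.4195 -0.3297] mid [ 0.4193 -0.3295] ext [0.012 0.015]
```

```bash
cat >> h.py <<'E'
from scipy.spatial.transform import Rotation as Ro
def rot(o): return Ro.from_quat(np.roll(o['tool_rot'],-1)).as_matrix()
def go(x,y,z,yawdeg=None,frm=None):
    "shift (cm, tool axes) and spin to reach TCP x,y,z with tool-y at world angle yawdeg (mod 180)"
    o=bot.get_obs(); R=rot(o); d=R.T@(np.array([x,y,z])-(o['eef_pos'] if frm is None else frm))*100
    a=np.degrees(np.arctan2(R[1,1],R[0,1])); s=0
    if yawdeg is not None: s=-np.radians((yawdeg-a+90)%180-90)
    print('to',np.round((x,y,z),4),'shift',d.round(2),'spin',round(s,3),'| at',o['eef_pos'].round(4),'toolY',round(a,1),'q',o['q'].round(2),'t',round(o['t'],2))
E
python3 - <<'E'
from h import *; from m import C,mask,hsv
for n,c in C.items():
    # mat corners
    m=mask(c,'mat'); l=cv2.connectedComponentsWithStats(m); i=1+np.argmax(l[2][1:,4]); cn=max(cv2.findContours((l[1]==i).astype('u1'),0,2)[0],key=cv2.contourArea)
    P=np.array([onplane(c,u,v,.003)[:2] for u,v in cn[:,0]],np.float32)
    r=cv2.minAreaRect(P*1000); print(n,'mat',r,cv2.boxPoints(r).round(0).tolist())
    # pan: depth slab 48mm near
    W=cloud(c); s=(abs(W[...,2]-.048)<.006)&(abs(W[...,0]-.5)<.12)&(abs(W[...,1]+.28)<.1)
    s=cv2.morphologyEx(s.astype('u1'),cv2.MORPH_OPEN,np.ones((5,5))); l=cv2.connectedComponentsWithStats(s); i=1+np.argmax(l[2][1:,4])
    cn=max(cv2.findContours((l[1]==i).astype('u1'),0,2)[0],key=cv2.contourArea); P=np.array([onplane(c,u,v,.048)[:2] for u,v in cn[:,0]],np.float32)
    print('pan',cv2.fitEllipse(P*1000),np.median(W[...,2][l[1]==i]))
    for nm,(x,y) in {'black':(.40,-.06),'beaker':(.63,-.28)}.items():
        s=(abs(W[...,0]-x)<.1)&(abs(W[...,1]-y)<.1)&(W[...,2]>.07)
        if nm=='black': s&=(W[...,0]<.45)
        print(nm,np.nanmean(W[s],0),np.nanmax(W[s],0),np.nanmin(W[s],0))
go(.555,.037,.25,0)
E
```

```text
scene mat ((511.1241455078125, 286.67352294921875), (171.51556396484375, 241.716796875), 79.71296691894531) [[377.0, 224.0], [615.0, 181.0], [645.0, 349.0], [408.0, 393.0]]
pan ((503.7588195800781, -277.89508056640625), (107.83419036865234, 109.69344329833984), 122.38951110839844) 0.0470689916104286
black [ 0.41210419 -0.0462307   0.10645451] [ 0.43172199 -0.02603941  0.1365227 ] [ 0.37941083 -0.07909576  0.07003084]
beaker [ 0.64476529 -0.26459269  0.08204743] [ 0.67825724 -0.22914737  0.09329351] [ 0.6100629  -0.29729822  0.07000715]
top mat ((508.52410888671875, 285.1683349609375), (170.24920654296875, 240.56570434570312), 79.74513244628906) [[375.0, 223.0], [612.0, 180.0], [642.0, 348.0], [405.0, 390.0]]
pan ((499.74359130859375, -280.9417724609375), (105.244384765625, 109.3243179321289), 67.18778991699219) 0.047141206530641855
black [ 0.40165312 -0.05401876  0.11515568] [ 0.42702895 -0.02882438  0.1384237 ] [ 0.372726   -0.08367592  0.0709247 ]
beaker [ 0.64487565 -0.26864637  0.08366547] [ 0.67518037 -0.23126621  0.09458586] [ 0.60876337 -0.29843557  0.07005465]
to [0.555 0.037 0.25 ] shift [-50.78 -44.75  -1.88] spin 1.217 | at [0.2337 0.6327 0.2304] toolY 69.7 q [-1.33  0.48  0.02  1.56 -0.01  1.11 -0.08] t 0.1
```

```bash
python3 -m jog '[[-50.8,-44.8,-2,1.217],[-50.8,-44.8,-2,1.217],[-50.8,-44.8,-2,1.217],[-50.8,-44.8,-2,1.217],[-50.8,-44.8,-2,1.217],[-50.8,-44.8,-2,1.217],[-50.8,-44.8,-2,1.217],[-50.8,-44.8,-2,1.217],[-50.8,-44.8,-2,1.217],[-50.8,-44.8,-2,1.217],[-50.8,-44.8,-2,1.217],[-50.8,-44.8,-2,1.217],[-50.8,-44.8,-2,1.217],[-50.8,-44.8,-2,1.217],[-50.8,-44.8,-2,1.217],[-50.8,-44.8,-2,1.217],[-50.8,-44.8,-2,1.217],[-50.8,-44.8,-2,1.217],[-50.8,-44.8,-2,1.217],[-50.8,-44.8,-2,1.217]]'
python3 - <<'E'
from h import *
c=cam('wrist','w1.png'); print(c['pose'].round(3).tolist()); go(.533,.037,.25,0)
np.savez('wrist1.npz',**c)
E
```

```text
t: 1.77
eef_pos: [0.5545, 0.0385, 0.2508]
tool_rot: [-0.001, 0.706, 0.708, -0.0]
contact_force: [0.2, 0.6, -0.1]
gripper_width: 1.004
grasp_force: 0.0
[[1.0, 0.002, -0.001, 0.554], [0.002, -0.945, -0.327, 0.124], [-0.002, 0.327, -0.945, 0.394], [0.0, 0.0, 0.0, 1.0]]
to [0.533 0.037 0.25 ] shift [-0.18 -2.15  0.09] spin 0.003 | at [0.5545 0.0388 0.2509] toolY 0.2 q [-0.62  0.28  0.54  1.85 -0.17  1.05 -0.01] t 1.82
```

View pics/w1.png

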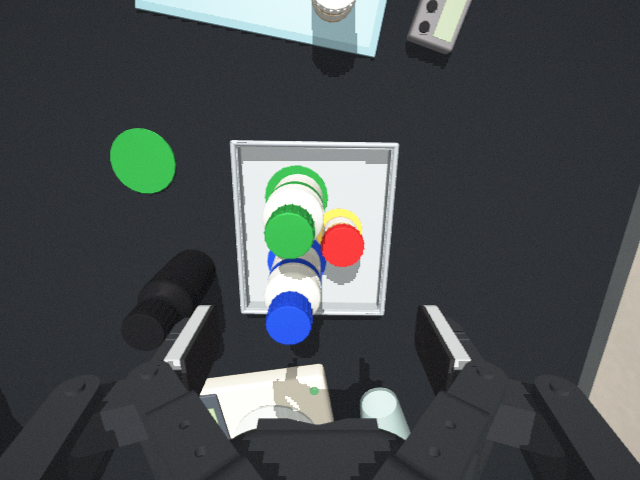

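The wrist view shows the tray between the fingers: green cap (290,230), blue cap (289,318), red lid (343,245), with green pad (297,190) and yellow pad (343,222) visible.

```bash
cat > w.py <<'E'
from h import *; from m import mask
import sys
def tops(c,keys=('red','green','blue')):
    W=cloud(c)
    for k in keys:
        n,l,s,ce=cv2.connectedComponentsWithStats(mask(c,k))
        for i in range(1,n):
            if s[i,4]<150: continue
            P=W[l==i]; P=P[~np.isnan(P[:,0])]; zt=np.percentile(P[:,2],90)
            sel=((l==i)&(abs(W[...,2]-zt)<.005)).astype('u1')
            cn=max(cv2.findContours(sel,0,1)[0],key=cv2.contourArea)
            if len(cn)<8: continue
            Q=np.array([onplane(c,u,v,zt)[:2] for u,v in cn[:,0]],np.float32)
            (x,y),r=cv2.minEnclosingCircle(Q); print(k,ce[i].round(0),'top z',round(float(zt),4),'centre',round(x,4),round(y,4),'dia',round(2*r,4))
if __name__=='__main__': 
    tops(dict(np.load('wrist1.npz')))
    for n in('scene0','top0'): print(n); tops(dict(np.load(n+'.npz')))
    # two-view ray check of cap-top heights: rays through top-face centroids in wrist and top views
    def ray(c,k,zr):
        W=cloud(c); s=(mask(c,k)>0)&(abs(W[...,2]-zr)<.006); v,u=np.nonzero(s); 
        d=c['pose'][:3,:3]@np.array([(u.mean()-c['cx'])/c['f'],(v.mean()-c['cy'])/c['f'],1]); return c['pose'][:3,3],d/np.linalg.norm(d)
    for k,z in (('green',.142),('blue',.142),('red',.057)):
        (a,d),(b,e)=[ray(dict(np.load(f)),k,z) for f in('wrist1.npz','scene0.npz')]
        t=np.linalg.lstsq(np.c_[d,-e],b-a,rcond=None)[0]; print(k,'rays',(a+d*t[0]).round(4),(b+e*t[1]).round(4))
E
python3 w.py
```

```text
red [342. 245.] top z 0.0579 centre 0.5794 -0.0025 dia 0.0461
green [143. 160.] top z 0.0042 centre 0.3596 0.077 dia 0.0724
green [295. 179.] top z 0.0081 centre 0.5296 0.0386 dia 0.0696
green [289. 232.] top z 0.1428 centre 0.5319 0.0388 dia 0.0396
blue [297. 263.] top z 0.0694 centre 0.5288 -0.0241 dia 0.0434
blue [289. 318.] top z 0.1427 centre 0.5296 -0.0407 dia 0.0412
scene0
red [303. 247.] top z 0.0571 centre 0.5845 -0.0018 dia 0.0461
green [60. 34.] top z 0.1345 centre 0.6225 -0.7891 dia 0.0441
green [345. 212.] top z 0.1419 centre 0.536 0.0397 dia 0.0419
green [425. 225.] top z 0.0033 centre 0.3621 0.0782 dia 0.0754
blue [456.  21.] top z -0.3829 centre -1.0921 -0.7881 dia 0.2485
blue [22. 21.] top z 0.1347 centre 0.6604 -0.9151 dia 0.0402
blue [309. 183.] top z 0.1418 centre 0.5339 -0.0404 dia 0.0426
top0
red [311. 204.] top z 0.0574 centre 0.5789 -0.0054 dia 0.0444
green [282. 228.] top z 0.1423 centre 0.5308 0.0353 dia 0.0382
green [290. 250.] top z 0.0077 centre 0.5296 0.0367 dia 0.0695
green [265. 344.] top z 0.0036 centre 0.3596 0.0754 dia 0.0735
blue [339. 228.] top z 0.1424 centre 0.5284 -0.0439 dia 0.0383
blue [330. 250.] top z 0.0077 centre 0.5284 -0.0431 dia 0.0691
green rays [0.5311 0.0366 0.1349] [0.5321 0.0346 0.1355]
blue rays [ 0.5281 -0.0464  0.1327] [ 0.5282 -0.0468  0.1329]
red rays [ 0.5801 -0.0059  0.0475] [ 0.5804 -0.0067  0.0479]
```

```bash
python3 -m jog '[[0,-2.25,2],[0,-2.25,5],[0,-2.25,8],[0,-2.25,11],[0,-2.25,13.5],[0,-2.25,14.5],[0,-2.25,14.5],[0,-2.25,14.5]]' || python3 -m jog '[[0,-2.25,2,0],[0,-2.25,5,0],[0,-2.25,8,0],[0,-2.25,11,0],[0,-2.25,13.5,0],[0,-2.25,14.5,0],[0,-2.25,14.5,0],[0,-2.25,14.5,0]]'
python3 -m jog '[[0,0,0,0],[0,0,0,0],[0,0,0,0],[0,0,0,0],[0,0,0,0],[0,0,0,0],[0,0,0,0],[0,0,0,0]]' 1 50
```

```text
t: 2.48
eef_pos: [0.5328, 0.0378, 0.1067]
tool_rot: [-0.0, 0.707, 0.708, -0.0]
contact_force: [0.1, 0.2, 0.1]
gripper_width: 0.995
grasp_force: 0.0
t: 3.15
eef_pos: [0.5333, 0.0371, 0.1074]
tool_rot: [0.0, 0.707, 0.707, 0.001]
contact_force: [-2.1, 0.4, 7.1]
gripper_width: 0.445
grasp_force: 49.4invalid input
```

```bash
python3 -m jog '[[0,0,-1,0],[0,0,-3,0],[0,0,-5.5,0],[0.5,-0.2,-7.5,0],[2,-0.7,-8,0],[4.5,-1.6,-8,0],[7.5,-2.7,-8,0],[10.5,-3.8,-8,0],[13.5,-4.9,-8,0],[16.5,-6,-8,0],[19,-6.8,-8,0],[20.8,-7.4,-8,0],[21.8,-7.8,-7.5,0],[21.8,-7.8,-6,0],[21.8,-7.8,-4,0],[21.8,-7.8,-2.3,0],[21.8,-7.8,-1,0],[21.8,-7.8,-0.5,0],[21.8,-7.8,-0.2,0],[21.8,-7.8,-0.2,0]]'
```

```text
t: 4.82
eef_pos: [0.4548, 0.2544, 0.1082]
tool_rot: [0.0, 0.707, 0.707, -0.0]
contact_force: [-0.2, -0.6, -2.2]
gripper_width: 0.444
grasp_force: 50.6
```

```bash
python3 -m jog '[[0,0,0.2,0],[0,0,0.4,0],[0,0,0.5,0],[0,0,0.5,0]]'; python3 -c "
from h import *
cam('scene','s2.png');o=bot.get_obs();print(o['contact_force'],o['eef_pos'])"
```

```text
t: 5.15
eef_pos: [0.4549, 0.2551, 0.1035]
tool_rot: [-0.0, 0.707, 0.707, 0.0]
contact_force: [0.1, -0.8, -1.9]
gripper_width: 0.443
grasp_force: 50.7
[-0.38556422 -0.22054042 -1.70061322] [0.45480314 0.25509172 0.10354309]
```

```bash
python3 -m jog '[[0,0,0.05,0],[0,0,0.1,0],[0,0,0.1,0]]'|grep -E 'eef|contact'; python3 -m jog '[[0,0,0.05,0],[0,0,0.1,0],[0,0,0.1,0]]'|grep -E 'eef|contact'
```

```text
eef_pos: [0.4549, 0.2553, 0.1034]
contact_force: [-2.4, -0.7, 9.8]
eef_pos: [0.4551, 0.2555, 0.1034]
contact_force: [-5.0, -2.6, 20.3]
```

```bash
python3 -m jog '[[0,0,-0.1,0],[0,0,-0.15,0],[0,0,-0.15,0]]'|grep -E 'eef|contact'; python3 -m jog '[[0,0,0,0],[0,0,0,0],[0,0,0,0],[0,0,0,0],[0,0,0,0],[0,0,0,0]]' -1;
python3 -c "
from h import *
go(.5305,-.0415,.2,0)"
```

```text
eef_pos: [0.4549, 0.2553, 0.1034]
contact_force: [-2.3, -0.2, 7.1]
t: 6.45
eef_pos: [0.4547, 0.2549, 0.1027]
tool_rot: [0.0, 0.707, 0.707, -0.0]
contact_force: [-0.4, 0.4, -0.9]
gripper_width: 1.002
grasp_force: 0.0
to [ 0.5305 -0.0415  0.2   ] shift [-29.64   7.58  -9.73] spin -0.0 | at [0.4547 0.2549 0.1027] toolY -0.0 q [-0.95  0.42  0.4   2.05 -0.24  0.71 -0.4 ] t 6.45
```

```bash
python3 -m jog '[[0,0,-2,0],[0,0,-5,0],[-2,0.5,-7,0],[-6,1.5,-7,0],[-10,2.5,-7,0],[-14,3.6,-7,0],[-18,4.6,-7,0],[-22,5.6,-7,0],[-25.5,6.5,-7,0],[-28.5,7.3,-7,0],[-29.6,7.6,-6,0],[-29.6,7.6,-4,0],[-29.6,7.6,-2,0],[-29.6,7.6,-0.7,0],[-29.6,7.6,-0.35,0],[-29.6,7.6,-0.35,0],[-29.6,7.6,-0.35,0]]'
python3 -m jog '[[0,0,0,0],[0,0,0,0],[0,0,0,0],[0,0,0,0],[0,0,0,0],[0,0,0,0],[0,0,0,0],[0,0,0,0]]' 1 50
python3 -c "
from h import *
go(.47,.337,.107,0)"
```

```text
t: 7.87
eef_pos: [0.531, -0.0411, 0.1067]
tool_rot: [0.0, 0.707, 0.707, 0.0]
contact_force: [-0.1, -0.2, -0.2]
gripper_width: 1.004
grasp_force: 0.0
t: 8.53
eef_pos: [0.531, -0.041, 0.107]
tool_rot: [0.0, 0.707, 0.707, 0.0]
contact_force: [-1.0, 0.7, 5.8]
gripper_width: 0.446
grasp_force: 49.6
to [0.47  0.337 0.107] shift [ 3.78e+01 -6.10e+00  1.00e-02] spin -0.0 | at [ 0.531 -0.041  0.107] toolY -0.0 q [-0.43  0.44  0.49  2.03 -0.31  0.74  0.25] t 8.53
```

```bash
python3 -m jog '[[0,0,-1,0],[0,0,-3,0],[0,0,-6,0],[0,0,-9,0],[1,-0.2,-12,0],[3,-0.5,-14.5,0],[6,-1,-16.5,0],[9.5,-1.5,-17,0],[13,-2.1,-17,0],[16.5,-2.6,-17,0],[20,-3.2,-17,0],[23.5,-3.8,-17,0],[27,-4.3,-17,0],[30.5,-4.9,-17,0],[33.5,-5.4,-17,0],[36,-5.8,-17,0],[37.4,-6,-17,0],[37.8,-6.1,-16.5,0],[37.8,-6.1,-15,0],[37.8,-6.1,-13,0]]'|grep -E 'eef|contact|width'
python3 -m jog '[[0,0,2.5,0],[0,0,5,0],[0,0,7.5,0],[0,0,10,0],[0,0,11.5,0],[0,0,12.6,0],[0,0,13,0],[0,0,13.2,0],[0,0,13.3,0],[0,0,13.3,0]]'
```

```text
eef_pos: [0.471, 0.3358, 0.237]
contact_force: [0.8, -0.7, -3.6]
gripper_width: 0.441
t: 11.03
eef_pos: [0.4704, 0.3371, 0.1042]
tool_rot: [0.0, 0.707, 0.707, 0.001]
contact_force: [-0.3, 0.9, -2.9]
gripper_width: 0.442
grasp_force: 50.8
```

```bash
python3 -m jog '[[0,0,0.05,0],[0,0,0.1,0],[0,0,0.1,0]]'|grep -E 'eef|contact'; python3 -m jog '[[0,0,0.05,0],[0,0,0.05,0]]'|grep -E 'eef|contact'
```

```text
eef_pos: [0.4701, 0.3374, 0.1031]
contact_force: [0.4, 0.0, 0.2]
eef_pos: [0.4702, 0.3376, 0.103]
contact_force: [-2.3, 0.2, 5.4]
```

```bash
python3 -m jog '[[0,0,-0.05,0],[0,0,-0.05,0],[0,0,-0.05,0],[0,0,-0.05,0],[0,0,-0.05,0],[0,0,-0.05,0],[0,0,-2,0],[0,0,-5,0],[0,0,-9,0],[-3,1,-12,0],[-7,2,-14.7,0],[-11,3.1,-14.7,0],[-15,4.3,-14.7,0],[-19,5.4,-14.7,0],[-23,6.5,-14.7,0],[-27,7.7,-14.7,0],[-29.8,8.5,-14.7,0],[-29.8,8.5,-14.7,0],[-29.8,8.5,-14.7,0],[-29.8,8.5,-14.7,0]]' -1
python3 - <<'E'
from h import *
from w import tops
from m import mask
c=cam('wrist','w2.png'); tops(c,('red','green','blue','yellow')); np.savez('w2.npz',**c)
c=cam('top','t2.png'); print('top');tops(c,('red','green','blue','yellow','white'))
go(.58,-.003,.15,90)
E
```

```text
t: 13.12
eef_pos: [0.5545, 0.0394, 0.2486]
tool_rot: [-0.0, 0.707, 0.707, -0.0]
contact_force: [-0.1, 1.1, 0.0]
gripper_width: 0.999
grasp_force: 0.0
red [342. 246.] top z 0.0579 centre 0.579 -0.0025 dia 0.0464
green [141. 162.] top z 0.0042 centre 0.3597 0.0769 dia 0.0723
green [296. 197.] top z 0.0081 centre 0.5293 0.038 dia 0.0703
blue [296. 262.] top z 0.0081 centre 0.5285 -0.0416 dia 0.0711
top
red [311. 205.] top z 0.0576 centre 0.5787 -0.0052 dia 0.0447
green [302. 240.] top z 0.0077 centre 0.5297 0.0178 dia 0.0556
blue [335. 239.] top z 0.0079 centre 0.5288 -0.0433 dia 0.0695
yellow [311. 219.] top z 0.0092 centre 0.5728 -0.0064 dia 0.052
white [613.  87.] top z 0.0141 centre 0.7736 -0.5505 dia 0.2392
white [65. 97.] top z 0.6377 centre 0.5076 0.0783 dia 0.0205
white [271.  89.] top z 0.6377 centre 0.5083 0.0042 dia 0.0141
white [429. 224.] top z 0.0336 centre 0.5466 -0.1998 dia 0.0326
white [478. 279.] top z 0.0347 centre 0.4537 -0.2871 dia 0.2133
to [ 0.58  -0.003  0.15 ] shift [-4.39  2.56  9.85] spin -1.568 | at [0.5544 0.0408 0.2486] toolY 0.1 q [-0.61  0.28  0.52  1.85 -0.16  1.05 -0.02] t 13.22
```

View pics/w2.png

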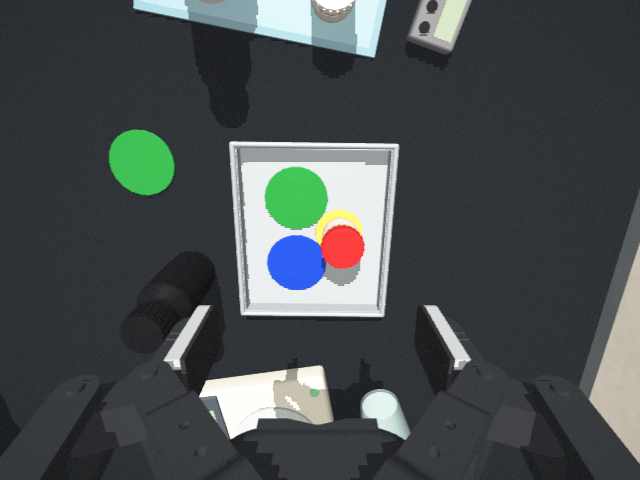

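View pics/t2.png

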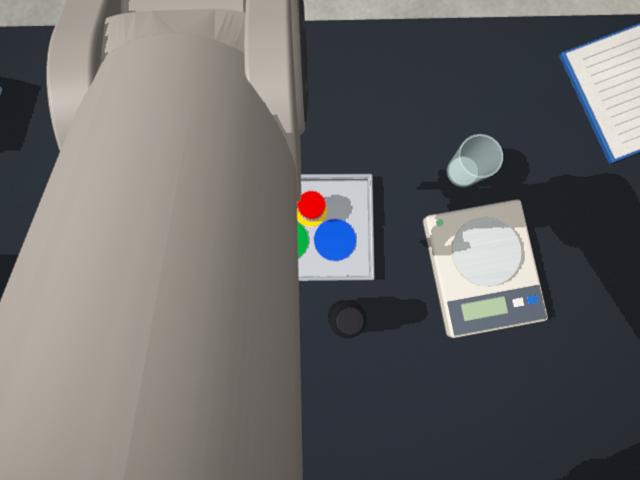

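The wrist view shows both pads free (green 296,197; blue 296,262) and the red jar at (342,246) on the yellow pad. In the top view the arm hides the mat.

```bash
python3 -m jog '[[-0.4,0.2,1,-0.12],[-0.8,0.5,2,-0.24],[-1.2,0.7,3,-0.36],[-1.6,1,4,-0.48],[-2,1.2,5,-0.6],[-2.4,1.4,6,-0.72],[-2.8,1.6,7,-0.84],[-3.2,1.9,8,-0.96],[-3.6,2.1,9,-1.08],[-4,2.3,10,-1.2],[-4.4,2.6,11,-1.32],[-4.4,2.6,12,-1.44],[-4.4,2.6,13,-1.568],[-4.4,2.6,13,-1.568],[-4.4,2.6,13,-1.568]]'|grep -E 'eef|rot'
python3 - <<'E'
from h import *
from w import tops
c=cam('wrist'); tops(c,('red','blue','green'))
go(.5804,-.003,.03,90)
E
```

```text
eef_pos: [0.5802, -0.0037, 0.1184]
tool_rot: [-0.001, 0.002, 1.0, 0.0]
red [314. 254.] top z 0.0578 centre 0.5782 -0.0042 dia 0.046
blue [262. 164.] top z 0.0079 centre 0.5281 -0.0421 dia 0.0712
green [372. 165.] top z 0.008 centre 0.529 0.0376 dia 0.0709
to [ 0.5804 -0.003   0.03  ] shift [0.04 0.09 8.9 ] spin -0.005 | at [ 0.5808 -0.004   0.119 ] toolY 89.7 q [-0.22  0.46  0.15  1.89 -0.09  0.8   1.55] t 14.52
```

```bash
python3 -m jog '[[0,0,2,0],[0,0.05,4.5,0],[0,0.05,6.5,0],[0,0.05,8,0],[0,0.05,8.7,0],[0,0.05,8.9,0],[0,0.05,8.9,0],[0,0.05,8.9,0]]'|grep -E 'eef|contact'
python3 -m jog '[[0,0,0,0],[0,0,0,0],[0,0,0,0],[0,0,0,0],[0,0,0,0],[0,0,0,0],[0,0,0,0]]' 1 40
python3 -c "
from h import *
go(.503,-.279,.071,90)"
```

```text
eef_pos: [0.5816, -0.0043, 0.0309]
contact_force: [-0.6, -0.6, 0.9]
t: 15.77
eef_pos: [0.5811, -0.0045, 0.0306]
tool_rot: [0.0, 0.002, 1.0, 0.0]
contact_force: [-0.9, 0.2, 5.7]
gripper_width: 0.508
grasp_force: 40.1
to [ 0.503 -0.279  0.071] shift [  7.73 -27.47  -4.06] spin -0.003 | at [ 0.5811 -0.0045  0.0306] toolY 89.8 q [-0.2   0.59  0.13  1.93 -0.12  0.63  1.57] t 15.77
```

```bash
python3 -m jog '[[0,0,-1,0],[0,0,-3,0],[0,0,-6,0],[0.3,-1,-9,0],[1,-3,-12,0],[2,-6,-13,0],[3,-9.5,-13,0],[4,-13,-13,0],[5,-16,-13,0],[6.5,-18,-13,0],[7.7,-19,-13,0],[7.9,-19.5,-13,0],[7.9,-19.5,-13,0],[7.9,-19.5,-13,0]]'|grep -E 'eef|width'
python3 - <<'E'
from h import *
c=cam('wrist','w3.png'); W=cloud(c); np.savez('w3.npz',**c)
s=(abs(W[...,2]-.048)<.004)&(abs(W[...,0]-.5)<.08)&(abs(W[...,1]+.28)<.075)
s=cv2.morphologyEx(s.astype('u1'),cv2.MORPH_OPEN,np.ones((5,5)))
cn=max(cv2.findContours(s,0,1)[0],key=cv2.contourArea); P=np.array([onplane(c,u,v,.048)[:2] for u,v in cn[:,0]],np.float32)
print(len(P),cv2.minEnclosingCircle(P),cv2.fitEllipse(P),np.median(W[...,2][s>0]))
E
```

```text
eef_pos: [0.5021, -0.1978, 0.16]
gripper_width: 0.509
417 ((0.4993607997894287, -0.2804284989833832), 0.0551312193274498) ((0.49940305948257446, -0.2805057466030121), (0.10776685923337936, 0.10918372869491577), 48.6730842590332) 0.04806484381749199
```

View pics/w3.png

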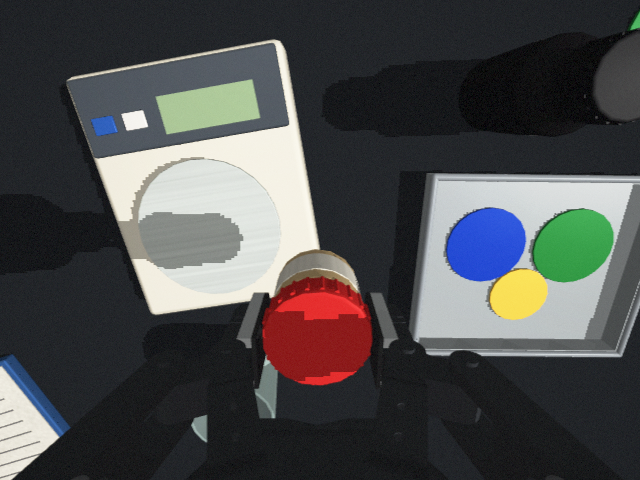

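The wrist view shows the jar held at (318,325), the pan clear at (210,225), and the pads at blue (486,244), green (573,245) and yellow (518,294).

```bash
python3 - <<'E'
from h import *
from w import tops
c=dict(np.load('w3.npz')); tops(c,('red','yellow','blue','green'))
go(.5003,-.2805,.073,90)
E
```

```text
red [317. 331.] top z 0.1871 centre 0.4985 -0.1968 dia 0.0469
yellow [518. 294.] top z 0.0078 centre 0.5778 -0.0043 dia 0.0551
blue [104. 125.] top z 0.0402 centre 0.4223 -0.3508 dia 0.0186
blue [485. 244.] top z 0.0079 centre 0.5277 -0.0434 dia 0.0717
green [572. 245.] top z 0.0079 centre 0.5284 0.0361 dia 0.0717
to [ 0.5003 -0.2805  0.073 ] shift [ 0.21 -8.32  8.69] spin -0.0 | at [ 0.5024 -0.1974  0.1599] toolY 90.0 q [ 0.08  0.34  0.22  1.96 -0.1   0.85  1.92] t 16.98
```

```bash
python3 -m jog '[[-0.1,-1,0,0],[-0.1,-3.5,0,0],[-0.1,-6,0,0],[-0.1,-7.8,0.5,0],[-0.1,-8.35,2,0],[-0.1,-8.35,4,0],[-0.1,-8.35,6,0],[-0.1,-8.35,7.5,0],[-0.1,-8.35,8.3,0],[-0.1,-8.35,8.5,0],[-0.1,-8.35,8.6,0],[-0.1,-8.35,8.7,0],[-0.1,-8.35,8.7,0]]'|grep -E 'eef|contact'
python3 -m jog '[[0,0,0.05,0],[0,0,0.1,0],[0,0,0.1,0]]'|grep -E 'eef|contact'
```

```text
eef_pos: [0.5026, -0.2831, 0.0736]
contact_force: [0.1, -0.3, -1.2]
eef_pos: [0.5021, -0.2829, 0.0722]
contact_force: [0.4, -0.1, -0.6]
```

```bash
python3 -m jog '[[0,0.15,0,0],[0,0.2,0.05,0],[0,0.2,0.1,0],[0,0.2,0.1,0]]'|grep -E 'eef|contact';python3 -m jog '[[0,0,0.05,0],[0,0,0.05,0]]'|grep -E 'eef|contact'
```

```text
eef_pos: [0.5022, -0.2809, 0.0716]
contact_force: [-1.6, 0.6, 7.4]
eef_pos: [0.5022, -0.2809, 0.0715]
contact_force: [-3.6, 1.9, 10.7]
```

Seated on the pan. I'll release, rise, look, and head for the mat.

```bash
python3 -m jog '[[0,0,-0.1,0],[0,0,-0.1,0],[0,0,-0.1,0],[0,0,-0.1,0],[0,0,-0.1,0],[0,0,-0.1,0],[0,0,-2,0],[0,0,-5,0],[0,0,-8,0],[0,2,-11,0],[0,5,-12,0],[0,8,-12,0],[0,8,-12,0],[0,8,-12,0]]' -1|grep -E 'eef|width|^t'
python3 - <<'E'
from h import *
from w import tops
c=cam('wrist','w4.png'); tops(c,('red','yellow')); 
c=cam('top','t4.png'); print('top'); tops(c,('red','white','green','blue')); go(.57,.232,.25,90)
W=cloud(c);
E
```

```text
t: 19.98
eef_pos: [0.5024, -0.1988, 0.1905]
tool_rot: [0.0, -0.001, 1.0, 0.0]
gripper_width: 1.001
red [205. 236.] top z 0.0988 centre 0.4993 -0.2788 dia 0.0461
yellow [502. 280.] top z 0.0079 centre 0.5777 -0.0045 dia 0.0543
top
white [265.   8.] top z -0.7467 centre 1.4305 0.1419 dia 0.1175
white [611.  62.] top z 0.0142 centre 0.8263 -0.5312 dia 0.1612
white [581. 158.] top z 0.5556 centre 0.5068 -0.1528 dia 0.0241
white [601. 207.] top z 0.5843 centre 0.4766 -0.1436 dia 0.0256
white [162. 215.] top z 0.0533 centre 0.5672 0.2302 dia 0.0448
white [449. 215.] top z 0.0344 centre 0.5631 -0.2264 dia 0.0692
white [469. 282.] top z 0.0348 centre 0.4471 -0.2728 dia 0.1863
green [287. 240.] top z 0.0077 centre 0.5296 0.0365 dia 0.0693
green [127. 287.] top z 0.1381 centre 0.453 0.2522 dia 0.0396
green [265. 344.] top z 0.0036 centre 0.3594 0.0754 dia 0.0732
blue [335. 239.] top z 0.0078 centre 0.5289 -0.0434 dia 0.0696
blue [ 70. 277.] top z 0.1379 centre 0.4686 0.3318 dia 0.041
to [0.57  0.232 0.25 ] shift [-6.67 43.36 -6.01] spin -0.003 | at [ 0.5019 -0.2014  0.1901] toolY 89.8 q [ 0.08  0.31  0.23  1.93 -0.09  0.91  1.92] t 20.08
```

View pics/t4.png

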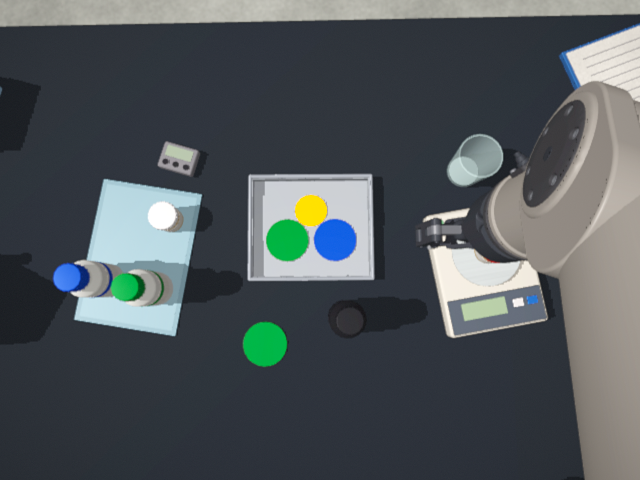

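Top view: the tray is empty with all three pads free (green 287,240; blue 335,240; yellow 311,210). The two bottles stand upright on the mat (caps 70,277 and 127,287), the white lid is at (162,216), and the gripper is above the pan.

```bash
python3 -m jog '[[0,2,0,0],[-0.5,5,0,0],[-1,9,0,0],[-1.5,13,0,0],[-2,17,0,0],[-3,21,0,0],[-4,25,0,0],[-5,29,0,0],[-6,33,0,0],[-6.7,37,0,0],[-6.7,40.5,1,0],[-6.7,42.8,2,0],[-6.7,43.4,3,0],[-6.7,43.4,3.5,0],[-6.7,43.4,3.5,0],[-6.7,43.4,3.5,0]]'|grep -E 'eef|rot'
python3 - <<'E'
from h import *
from w import tops
c=cam('wrist','w5.png'); tops(c,('white','yellow','green'))
go(.569,.233,.0266,90)
E
```

```text
eef_pos: [0.5709, 0.2297, 0.1549]
tool_rot: [-0.0, 0.003, 1.0, -0.001]
white [507.  34.] top z 0.0982 centre 0.4475 0.3283 dia 0.0227
white [372.  94.] top z 0.0987 centre 0.469 0.2591 dia 0.0373
white [503. 126.] top z 0.0988 centre 0.489 0.3333 dia 0.0243
white [320. 230.] top z 0.0538 centre 0.5663 0.2324 dia 0.0458
yellow [ 54. 229.] top z 0.008 centre 0.578 -0.0013 dia 0.0556
green [373.  40.] top z 0.139 centre 0.4546 0.2548 dia 0.039
green [ 87. 172.] top z 0.008 centre 0.529 0.0392 dia 0.0714
to [0.569  0.233  0.0266] shift [ 0.23  0.31 12.89] spin -0.007 | at [0.5713 0.23   0.1555] toolY 89.6 q [-0.53  0.46  0.06  1.78 -0.03  0.91  1.11] t 21.47
```

View pics/w5.png

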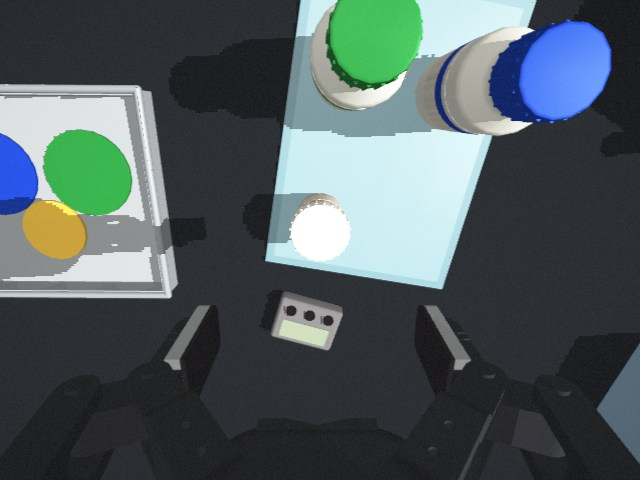

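The wrist view shows the white lid at (320,230) with clear room around it, and both bottles upright behind it.

```bash
python3 -m jog '[[0.3,0.3,2,0],[0.3,0.3,5,0],[0.3,0.3,8,0],[0.3,0.3,10.5,0],[0.3,0.3,12,0],[0.3,0.3,12.7,0],[0.3,0.3,12.85,0],[0.3,0.3,12.85,0],[0.3,0.3,12.85,0]]'|grep -E 'eef|contact'
python3 -m jog '[[0,0,0,0],[0,0,0,0],[0,0,0,0],[0,0,0,0],[0,0,0,0],[0,0,0,0],[0,0,0,0]]' 1 40
python3 -m jog '[[0,0,-1,0],[0,0,-3,0],[0,0,-6,0],[0,-1,-9,0],[0,-3,-11,0],[0,-6,-12,0],[0,-9,-12,0],[0,-11,-12,0],[0,-12,-12,0],[0,-12,-12,0],[0,-12,-12,0]]'|grep -E 'eef'
python3 - <<'E'
from h import *
from w import tops
c=cam('wrist','w6.png'); tops(c,('white','yellow','blue','green'))
go(.5805,-.0045,.033,90)
E
```

```text
eef_pos: [0.5686, 0.2359, 0.0283]
contact_force: [0.1, -0.2, 0.7]
t: 22.8
eef_pos: [0.5678, 0.2361, 0.0277]
tool_rot: [0.0, 0.001, 1.0, 0.0]
contact_force: [-1.6, -0.8, 5.9]
gripper_width: 0.511
grasp_force: 40.0
eef_pos: [0.567, 0.1169, 0.147]
white [588.   6.] top z 0.0991 centre 0.432 0.248 dia 0.021
white [582. 104.] top z 0.0993 centre 0.4749 0.2542 dia 0.0247
white [343. 272.] top z 0.1481 centre 0.5502 0.1275 dia 0.0171
white [318. 336.] top z 0.173 centre 0.5646 0.1176 dia 0.0463
yellow [178. 235.] top z 0.0079 centre 0.5779 -0.0022 dia 0.0547
blue [627. 116.] top z 0.066 centre 0.4823 0.311 dia 0.0284
blue [121. 176.] top z 0.008 centre 0.5281 -0.0409 dia 0.0716
green [606.  52.] top z 0.1369 centre 0.4566 0.2445 dia 0.035
green [506.  73.] top z 0.0661 centre 0.4557 0.2413 dia 0.0502
green [219. 177.] top z 0.008 centre 0.5292 0.0383 dia 0.071
to [ 0.5805 -0.0045  0.033 ] shift [ -1.37 -12.26  11.37] spin -0.001 | at [0.5669 0.1179 0.1469] toolY 89.9 q [-0.37  0.41  0.07  1.87 -0.04  0.85  1.29] t 23.77
```

View pics/w6.png

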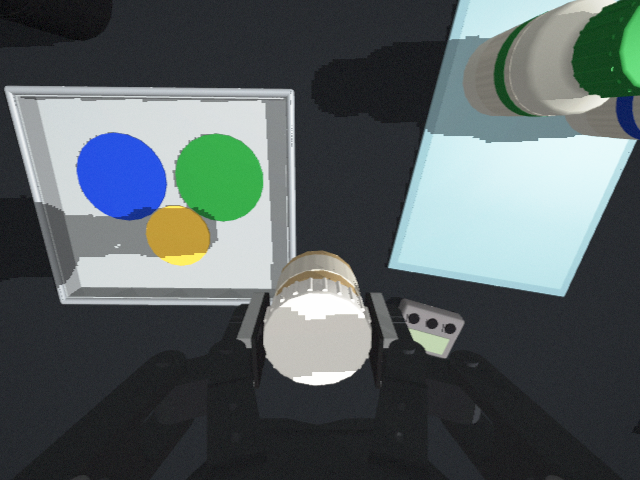

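The wrist view shows the white jar held upright at (318,336), and the tray with a free yellow pad at (178,235).

```bash
python3 -m jog '[[-0.2,-1,0,0],[-0.5,-4,0,0],[-0.9,-7.5,0,0],[-1.2,-10.3,0,0],[-1.3,-12,1,0],[-1.3,-12.2,3,0],[-1.3,-12.2,5.5,0],[-1.3,-12.2,8,0],[-1.3,-12.2,10,0],[-1.3,-12.2,10.8,0],[-1.3,-12.2,11.1,0],[-1.3,-12.2,11.2,0],[-1.3,-12.2,11.2,0]]'|grep -E 'eef|contact'
python3 -m jog '[[0,0,0,0],[0,0,0.05,0],[0,0,0.1,0],[0,0,0.1,0]]'|grep -E 'eef|contact'
```

```text
eef_pos: [0.5805, -0.0057, 0.0356]
contact_force: [0.3, -0.8, -1.0]
eef_pos: [0.58, -0.006, 0.0343]
contact_force: [-0.2, 0.9, -1.1]
```

```bash
python3 -m jog '[[0,0.2,0,0],[0,0.2,0.1,0],[0,0.2,0.15,0],[0,0.2,0.2,0],[0,0.2,0.2,0]]'|grep -E 'eef|contact'
python3 -m jog '[[0,0,0.05,0],[0,0,0.1,0],[0,0,0.1,0]]'|grep -E 'eef|contact'
```

```text
eef_pos: [0.5797, -0.004, 0.0318]
contact_force: [0.2, 0.6, 0.8]
eef_pos: [0.5798, -0.004, 0.0317]
contact_force: [-3.1, 0.7, 10.4]
```

```bash
python3 -m jog '[[0,0,-0.1,0],[0,0,-0.1,0],[0,0,-0.1,0],[0,0,-0.1,0],[0,0,-0.1,0],[0,0,-0.1,0],[0,0,-2,0],[0,0,-5,0],[0,0,-8,0],[0,0,-10,0],[0,0,-10,0],[0,0,-10,0]]' -1|grep -E 'eef|width|^t'
python3 - <<'E'
from h import *
from w import tops
c=cam('wrist','w7.png'); tops(c,('white','yellow','blue','green'))
c=cam('top'); print('top'); tops(c,('blue','green'))
go(.4702,.3376,.20,0)
E
```

```text
t: 26.85
eef_pos: [0.5805, -0.004, 0.1319]
tool_rot: [0.001, 0.001, 1.0, 0.0]
gripper_width: 0.998
white [ 27. 138.] top z 0.0344 centre 0.5133 -0.2068 dia 0.0972
white [318. 246.] top z 0.0578 centre 0.5781 -0.0031 dia 0.0462
yellow [317. 207.] top z 0.008 centre 0.5775 -0.003 dia 0.0535
blue [265. 160.] top z 0.008 centre 0.5279 -0.0421 dia 0.071
green [370. 162.] top z 0.008 centre 0.5289 0.0375 dia 0.0706
top
blue [ 70. 277.] top z 0.1378 centre 0.4674 0.3319 dia 0.0409
green [127. 287.] top z 0.138 centre 0.453 0.2519 dia 0.0404
to [0.4702 0.3376 0.2   ] shift [10.97 34.14 -7.  ] spin 1.568 | at [ 0.5789 -0.0041  0.1298] toolY 89.8 q [-0.18  0.44  0.1   1.89 -0.06  0.82  1.52] t 26.95
```

View pics/w7.png

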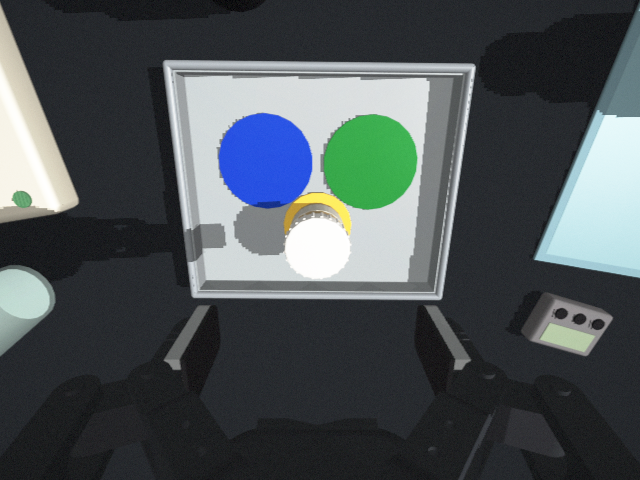

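White jar centred on the yellow pad (318,246), and the blue and green pads are free. Now fetch the blue bottle.

```bash
python3 -m jog '[[0,1,-3,0.1],[0.5,3,-6,0.22],[1.5,6,-8,0.34],[2.5,9,-9,0.46],[3.5,12,-9,0.58],[4.5,15,-9,0.7],[5.5,18,-9,0.82],[6.5,21,-9,0.94],[7.5,24,-9,1.06],[8.5,27,-9,1.18],[9.5,30,-9,1.3],[10.5,32.5,-9,1.42],[11,34.2,-9,1.54],[11,34.2,-9,1.57],[11,34.2,-9,1.57],[11,34.2,-9,1.57],[11,34.2,-9,1.57]]'|grep -E 'eef'
python3 - <<'E'
from h import *
from w import tops
c=cam('wrist'); tops(c,('blue',))
go(.4702,.3376,.1027,0)
E
```

```text
eef_pos: [0.4707, 0.337, 0.2199]
blue [315. 243.] top z 0.1388 centre 0.468 0.337 dia 0.0399
to [0.4702 0.3376 0.1027] shift [ 0.07 -0.07 11.75] spin -0.003 | at [0.4709 0.337  0.2202] toolY -0.2 q [-0.95  0.34  0.27  1.82 -0.11  1.   -0.63] t 28.42
```

```bash
python3 -m jog '[[0.05,-0.05,2,0],[0.05,-0.05,5,0],[0.05,-0.05,8,0],[0.05,-0.05,10.3,0],[0.05,-0.05,11.5,0],[0.05,-0.05,11.75,0],[0.05,-0.05,11.75,0],[0.05,-0.05,11.75,0]]'|grep -E 'eef|contact'
python3 -m jog '[[0,0,0,0],[0,0,0,0],[0,0,0,0],[0,0,0,0],[0,0,0,0],[0,0,0,0],[0,0,0,0],[0,0,0,0]]' 1 50
python3 -c "
from h import *
go(.5295,-.042,.107,0)"
```

```text
eef_pos: [0.4712, 0.339, 0.1045]
contact_force: [-0.2, 0.2, 0.7]
t: 29.75
eef_pos: [0.4704, 0.3392, 0.1042]
tool_rot: [-0.0, 0.708, 0.706, 0.001]
contact_force: [-0.8, -0.3, 6.1]
gripper_width: 0.444
grasp_force: 49.6
to [ 0.5295 -0.042   0.107 ] shift [-38.11   5.99  -0.32] spin -0.002 | at [0.4704 0.3392 0.1042] toolY -0.1 q [-0.92  0.48  0.24  1.91 -0.16  0.77 -0.59] t 29.75
```

```bash
python3 -m jog '[[0,0,-1,0],[0,0,-3,0],[0,0,-6,0],[0,0,-9.5,0],[0,0,-13,0],[-1,0.2,-16,0],[-3,0.5,-17,0],[-6,1,-17,0],[-9.5,1.5,-17,0],[-13,2,-17,0],[-16.5,2.6,-17,0],[-20,3.2,-17,0],[-23.5,3.7,-17,0],[-27,4.3,-17,0],[-30.5,4.8,-17,0],[-33.5,5.3,-17,0],[-36,5.7,-17,0],[-37.5,5.9,-17,0],[-37.9,6,-17,0],[-37.9,6,-17,0]]'|grep -E 'eef|width'
python3 - <<'E'
from h import *
from w import tops
c=cam('wrist','w8.png'); tops(c,('blue','green'))
go(.5295,-.04,.1082,0)
E
```

```text
eef_pos: [0.529, -0.0416, 0.2734]
gripper_width: 0.441
blue [317. 188.] top z 0.0082 centre 0.5283 -0.0416 dia 0.0704
blue [315. 237.] top z 0.2354 centre 0.5261 -0.0288 dia 0.0471
blue [317. 345.] top z 0.3079 centre 0.5276 -0.0423 dia 0.0413
green [163.  85.] top z 0.0042 centre 0.3596 0.077 dia 0.0723
green [318. 122.] top z 0.0082 centre 0.5292 0.0379 dia 0.0703
to [ 0.5295 -0.04    0.1082] shift [-1.00e-02  6.00e-02  1.65e+01] spin -0.002 | at [ 0.529  -0.0399  0.2732] toolY -0.1 q [-0.47  0.21  0.51  1.88 -0.11  1.09  0.08] t 31.47
```

View pics/w8.png

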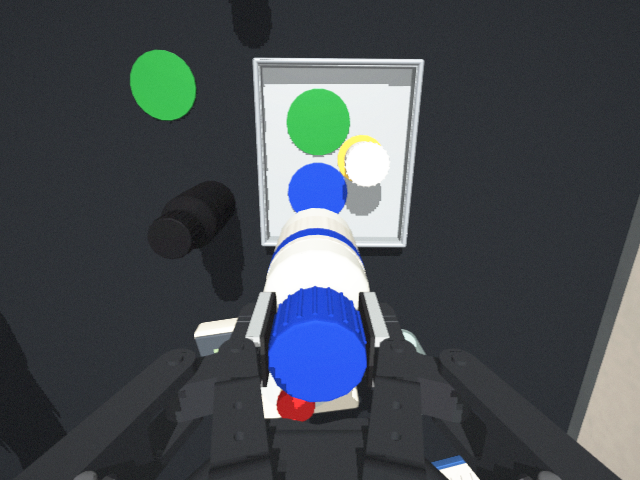

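The bottle is held upright over the blue pad (317,188), aligned within 1 mm. Lowering.

```bash
python3 -m jog '[[0,0.05,1.5,0],[0,0.05,4,0],[0,0.05,7,0],[0,0.05,10,0],[0,0.05,12.5,0],[0,0.05,14.5,0],[0,0.05,15.5,0],[0,0.05,16,0],[0,0.05,16.2,0],[0,0.05,16.2,0],[0,0.05,16.2,0]]'|grep -E 'eef|contact'
python3 -m jog '[[0,0,0.05,0],[0,0,0.1,0],[0,0,0.15,0],[0,0,0.15,0]]'|grep -E 'eef|contact'
```

```text
eef_pos: [0.5308, -0.0401, 0.1124]
contact_force: [-1.0, -1.1, -2.1]
eef_pos: [0.53, -0.0403, 0.11]
contact_force: [-0.2, -0.4, -3.3]
```

```bash
python3 -m jog '[[0,0,0.05,0],[0,0,0.1,0],[0,0,0.15,0],[0,0,0.15,0]]'|grep -E 'eef|contact'
python3 -m jog '[[0,0,0.05,0],[0,0,0.1,0],[0,0,0.1,0]]'|grep -E 'eef|contact'
```

```text
eef_pos: [0.5299, -0.0404, 0.1083]
contact_force: [-0.6, -0.2, -1.9]
eef_pos: [0.53, -0.0405, 0.1082]
contact_force: [-4.0, 0.1, 8.7]
```

```bash
python3 -m jog '[[0,0,-0.1,0],[0,0,-0.1,0],[0,0,-0.1,0],[0,0,-0.1,0],[0,0,-0.1,0],[0,0,-0.1,0],[0,0,-2,0],[0,0,-5,0],[1,-0.2,-7,0],[4,-1,-7.5,0],[8,-2,-7.5,0],[12,-3,-7.5,0],[16,-4,-7.5,0],[20,-5,-7.5,0],[24,-6,-7.5,0],[27,-6.8,-7.5,0],[29,-7.4,-7.5,0],[29.5,-7.5,-7.5,0],[29.5,-7.5,-7.5,0],[29.5,-7.5,-7.5,0]]' -1|grep -E 'eef|width'
python3 -m jog '[[0,0,2,0],[0,0,4,0],[0,0,6,0],[0,0,7.3,0],[0,0,7.9,0],[0,0,8.1,0],[0,0,8.1,0],[0,0,8.1,0]]'|grep -E 'eef|contact'
python3 -c "
from h import *
go(.4549,.2553,.103,0)"
```

```text
eef_pos: [0.4557, 0.2537, 0.1821]
gripper_width: 0.998
eef_pos: [0.4563, 0.2544, 0.1021]
contact_force: [1.0, -0.4, -0.4]
to [0.4549 0.2553 0.103 ] shift [ 0.09 -0.14 -0.09] spin -0.003 | at [0.4563 0.2544 0.1021] toolY -0.2 q [-0.89  0.41  0.33  2.05 -0.2   0.71 -0.44] t 35.63
```

```bash
python3 -m jog '[[0.1,-0.1,-0.05,0],[0.1,-0.1,-0.05,0]]'|grep eef
python3 -m jog '[[0,0,0,0],[0,0,0,0],[0,0,0,0],[0,0,0,0],[0,0,0,0],[0,0,0,0],[0,0,0,0],[0,0,0,0]]' 1 50
python3 -c "
from h import *
go(.53,.0373,.107,0)"
```

```text
eef_pos: [0.4548, 0.2563, 0.1027]
t: 36.47
eef_pos: [0.4545, 0.2559, 0.1021]
tool_rot: [-0.0, 0.708, 0.706, 0.0]
contact_force: [-1.6, 0.0, 5.9]
gripper_width: 0.441
grasp_force: 49.8
to [0.53   0.0373 0.107 ] shift [-21.85   7.59  -0.5 ] spin -0.002 | at [0.4545 0.2559 0.1021] toolY -0.1 q [-0.9   0.41  0.33  2.05 -0.2   0.71 -0.44] t 36.47
```

```bash
python3 -m jog '[[0,0,-1,0],[0,0,-3,0],[0,0,-6,0],[0,0,-9,0],[-1,0.3,-11.3,0],[-3,1,-12,0],[-6,2.1,-12,0],[-9,3.1,-12,0],[-12,4.2,-12,0],[-15,5.2,-12,0],[-18,6.2,-12,0],[-20,6.9,-12,0],[-21.4,7.4,-12,0],[-21.8,7.6,-12,0],[-21.8,7.6,-12,0],[-21.8,7.6,-12,0],[-21.8,7.6,-12,0]]'|grep -E 'eef|width'
python3 - <<'E'
from h import *
from w import tops
c=cam('wrist','w9.png'); tops(c,('blue','green','white'))
go(.53,.0373,.1061,0)
E
```

```text
eef_pos: [0.5296, 0.0393, 0.2216]
gripper_width: 0.442
green [153. 165.] top z 0.0041 centre 0.3596 0.0772 dia 0.0722
green [318. 192.] top z 0.0081 centre 0.5295 0.0381 dia 0.0701
green [316. 232.] top z 0.1853 centre 0.5283 0.0549 dia 0.0475
green [317. 342.] top z 0.2582 centre 0.5285 0.0416 dia 0.041
white [327. 255.] top z 0.22 centre 0.5284 0.0486 dia 0.0446
white [624. 395.] top z -0.5586 centre 1.5969 -0.8655 dia 0.0362
white [299. 408.] top z 0.0348 centre 0.5119 -0.2128 dia 0.1027
white [606. 433.] top z -0.5883 centre 1.5942 -1.0142 dia 0.0269
to [0.53   0.0373 0.1061] shift [-0.2   0.04 11.56] spin 0.0 | at [0.5296 0.0393 0.2217] toolY 0.0 q [-0.61  0.27  0.5   1.94 -0.15  0.98 -0.04] t 37.93
```

View pics/w9.png

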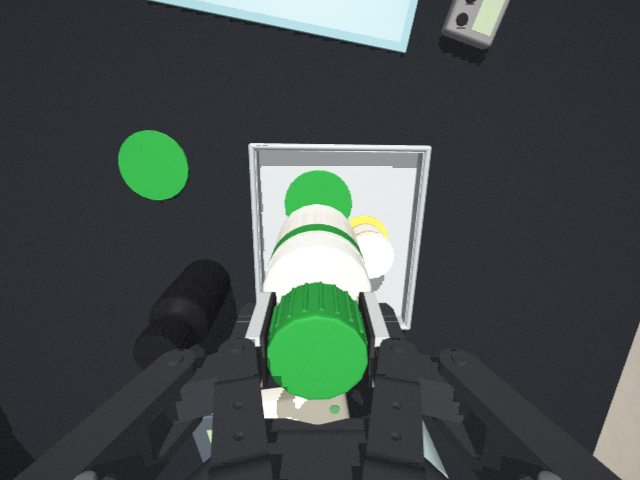

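The green bottle is held upright in front of the green pad (318,192), with the cap about 3 mm too far in y. I'll correct that and lower it.

```bash
python3 -m jog '[[-0.3,0.05,1.5,0],[-0.3,0.05,4,0],[-0.3,0.05,6.5,0],[-0.3,0.05,8.5,0],[-0.3,0.05,10,0],[-0.3,0.05,11,0],[-0.3,0.05,11.2,0],[-0.3,0.05,11.2,0],[-0.3,0.05,11.2,0]]'|grep -E 'eef|contact'
python3 -m jog '[[0,0,0.05,0],[0,0,0.1,0],[0,0,0.15,0],[0,0,0.15,0]]'|grep -E 'eef|contact'
```

```text
eef_pos: [0.5312, 0.035, 0.1105]
contact_force: [0.1, 0.0, -2.2]
eef_pos: [0.5307, 0.0347, 0.1086]
contact_force: [0.7, -0.3, -2.1]
```

```bash
python3 -m jog '[[0.1,0,0.05,0],[0.1,0,0.1,0],[0.1,0,0.15,0],[0.1,0,0.15,0]]'|grep -E 'eef|contact'
python3 -m jog '[[0,0,0.05,0],[0,0,0.1,0],[0,0,0.1,0]]'|grep -E 'eef|contact'
```

```text
eef_pos: [0.5304, 0.0357, 0.1067]
contact_force: [-0.7, -0.1, -1.6]
eef_pos: [0.5306, 0.0356, 0.1061]
contact_force: [-1.0, -0.9, 3.5]
```

```bash
python3 -m jog '[[0,0,0,0],[0,0,0,0],[0,0,0,0],[0,0,0,0],[0,0,0,0],[0,0,0,0],[0,0,-2,0],[0,0,-5,0],[0,0,-8,0],[0,0,-12,0],[0,0,-14.5,0],[0,0,-15,0],[0,0,-15,0],[0,0,-15,0]]' -1|grep -E 'eef|width|^t'
python3 - <<'E'
from h import *
from w import tops
c=cam('wrist','w10.png'); tops(c,('blue','green','white','red','yellow'))
E
```

```text
t: 40.77
eef_pos: [0.5301, 0.0358, 0.2551]
tool_rot: [-0.0, 0.708, 0.706, -0.0]
gripper_width: 0.998
blue [316. 314.] top z 0.1427 centre 0.5282 -0.0416 dia 0.0409
green [166. 158.] top z 0.0042 centre 0.3595 0.0772 dia 0.0724
green [318. 177.] top z 0.0081 centre 0.5295 0.039 dia 0.0701
green [317. 229.] top z 0.1428 centre 0.5288 0.0368 dia 0.0397
white [317. 179.] top z 0.0507 centre 0.5249 0.0572 dia 0.0351
white [344. 222.] top z 0.1019 centre 0.5289 0.0374 dia 0.0521
white [315. 283.] top z 0.1055 centre 0.5277 -0.0404 dia 0.0463
white [281. 388.] top z 0.0348 centre 0.472 -0.2349 dia 0.1976
```

```bash
python3 -m jog '[[2,0,0,0],[5,0,0,0],[9,0,0,0],[13,0,0,0],[17,0,0,0],[21,0,0,0],[25,0,0,0],[28,0,0,0],[30,0,0,0],[30,0,0,0],[30,0,0,0],[30,0,0,0]]'|grep -E 'eef|^t'
python3 - <<'E'
from h import *
from w import tops
c=cam('top','t10.png'); tops(c,('blue','green','red'))
print('scene');c=cam('scene','s10.png'); tops(c,('blue','green','red'))
E
```

```text
t: 41.82
eef_pos: [0.5309, 0.3341, 0.2541]
tool_rot: [0.0, 0.708, 0.706, -0.002]
blue [339. 229.] top z 0.1423 centre 0.5274 -0.0444 dia 0.0385
blue [328. 249.] top z 0.0077 centre 0.5281 -0.0428 dia 0.069
green [283. 229.] top z 0.1424 centre 0.528 0.0334 dia 0.039
green [287. 251.] top z 0.0074 centre 0.5295 0.0367 dia 0.0692
green [265. 344.] top z 0.0037 centre 0.3594 0.0756 dia 0.0731
red [496. 248.] top z 0.0986 centre 0.5011 -0.2792 dia 0.0457
scene
blue [457.  21.] top z -0.3831 centre -1.0997 -0.832 dia 0.3404
blue [22. 21.] top z 0.1345 centre 0.6619 -0.9142 dia 0.0427
blue [309. 182.] top z 0.1419 centre 0.5321 -0.0401 dia 0.0436
green [60. 34.] top z 0.1343 centre 0.6217 -0.7885 dia 0.0454
green [345. 210.] top z 0.1418 centre 0.5335 0.0379 dia 0.0419
green [425. 225.] top z 0.0033 centre 0.3624 0.0781 dia 0.075
green [345. 271.] top z 0.0074 centre 0.5329 0.0394 dia 0.0674
red [238. 127.] top z 0.0979 centre 0.5054 -0.2758 dia 0.0498
```

View pics/s10.png

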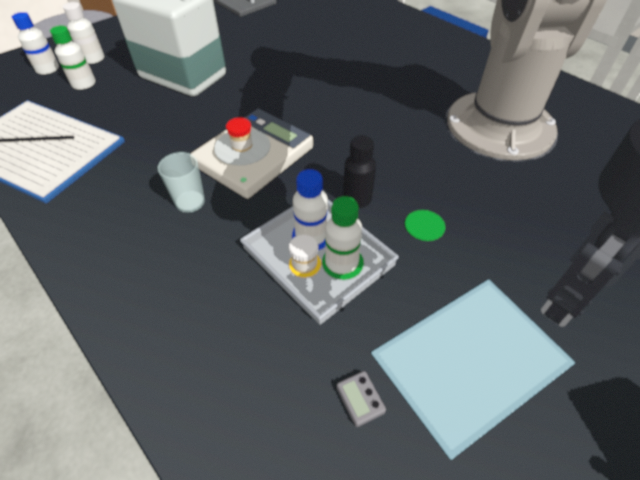

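The scene view shows both bottles upright on their own pads (blue 310,185; green 345,212), the white jar on the yellow pad (303,247), and the red jar on the pan (238,128). The beaker is unmoved. All offsets are about 2 mm or less, so I'm handing in.

```bash
python3 -c "
from station import bot
print(bot.hand_in())"
```

```text
the job is handed in; nothing more can be done
None
```

The job is done in the order asked and handed in: the red-lidded jar is on the balance pan, the white-lidded jar on the yellow pad, and each bottle back on its own pad. In the last pictures everything stood upright within about 3 mm of centre, the beaker looked unmoved, and it took about 42 s of the 115 s.

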